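# Coast test of a kitchen turntable

### The job

Check that the kitchen turntable runs freely on its bearing: with its red knob set it turning anticlockwise seen from above, at about one turn in 7 seconds, let go, and while it coasts shadow the knob with the gripper hovering a few centimetres above it, within 2 cm of its axis and touching nothing, for 5 seconds without a break. Then catch the knob between the fingers while it is still moving and bring the turntable to a standstill; the program finishes while holding the knob gripped. Work gently, so that the pot and the jars on the turntable stay upright in their places, never whirl it faster than a turn in 3 seconds, and leave the other kitchen things alone.

Things in the scene. Friction and masses are not known exactly. Their poses are not given: they have to be found in the camera images.
- turntable: fixed black foot of the turntable; origin on the table surface, on the vertical axis about which the platter turns. The platter on it is a wooden disc 308 mm across, upper face 40 mm above the table, with a low rim up to 48 mm
- platter (a joint): turning angle of the platter in rad, 0 at the start, growing anticlockwise seen from above, no stops, no wrapping. Platter about 1.6 kg, inertia with its load about 0.023 kg m2 (may vary by a third); bearing drag about 0.0012 N m s/rad viscous plus 0.0005 N m dry: let go, it slows with a time constant of some 15 s
- knob_top (a point): centre of the flat top of the upright round red knob (22 mm in diameter, 62 mm tall, on a steel washer 30 mm across and 6 mm thick, fixed on the platter, 120 mm from the turning axis); 102 mm above the table; z up. It goes round with the platter. When shadowing, the TCP is to be 30 to 90 mm above this point
- pot: mint-green pot 110 mm across with a smaller grey lid, 65 mm tall, 0.35 kg, loose in the middle of the platter; origin at the centre of its underside
- jar_a: amber glass jar with steel cap, 42 mm across, 75 mm tall, 0.13 kg, loose on the platter 115 mm from the axis, 120 degrees anticlockwise from the knob; origin at the centre of its underside
- jar_b: green glass jar with steel cap, 42 mm across, 75 mm tall, 0.13 kg, loose on the platter 115 mm from the axis, 120 degrees clockwise from the knob; origin at the centre of its underside
- mixing_bowl: round blue mixing bowl, 230 mm across, 110 mm tall; a bystander to leave alone; origin at the underside
- grater: steel box grater on a black foot, 195 mm tall; a bystander to leave alone; origin at the underside
- colander: steel colander, 200 mm across, 85 mm tall, with two wire handles; a bystander to leave alone; origin at the underside
- glass_jug: glass measuring jug with a handle, 96 mm across, 110 mm tall; a bystander to leave alone; origin at the underside
- spatula: kitchen spatula lying on the table; a bystander to leave alone; origin at the underside
Things that resemble listed ones, but are neither listed nor needed, are in the scene too. Leave any purple look-alike of the jar_a alone. Leave any purple look-alike of the pot alone.

How it is judged (in metres and radians):
On the way, in this order (a step that is already met when the one before it is completed fails the run):
1. the turntable is turning anticlockwise at more than 0.6 rad/s (velocity of joint platter above 0.6 rad/s), for 0.1 s.
2. for 5 s without a break the tool hovers over the knob (TCP within 25 mm of its axis, 30 to 90 mm above its top) while the turntable coasts untouched at more than 0.25 rad/s (horizontal distance between the grasp point and knob_top below 0.025 m and z of the grasp point in the frame of knob_top between 0.03 and 0.09 m and velocity of joint platter above 0.25 rad/s and contact force between each of the arm, the fingers and turntable below 0.2 N), for 5 s.
3. the fingers catch the knob while it is still moving (more than 0.08 rad/s) (contact force between the fingers and turntable above 1 N and velocity of joint platter above 0.08 rad/s), for 0.03 s.
At the end, for the whole second after the job is handed in: Fingers hold the knob (over 3 N, TCP within 20 mm of its axis and at most 15 mm above its top), the turntable stands still (under 0.06 rad/s), pot and jars are within 20 mm of their places and upright within 0.2 rad, no bystander has moved over 30 mm (contact force between the fingers and turntable above 3 N and velocity of joint platter between -0.06 and 0.06 rad/s and horizontal distance between the grasp point and knob_top below 0.02 m and z of the grasp point in the frame of knob_top below 0.015 m and horizontal distance between jar_a and knob_top between 0.18386 and 0.22386 m and angle between each of jar_a, jar_b, pot's own z axis and vertical below 0.2 rad and horizontal distance between jar_b and knob_top between 0.18386 and 0.22386 m and horizontal distance between pot and turntable below 0.02 m and not (distance of mixing_bowl from where it was at the start of the episode above 0.03 m) and not (distance of grater from where it was at the start of the episode above 0.03 m) and not (distance of colander from where it was at the start of the episode above 0.03 m) and not (distance of glass_jug from where it was at the start of the episode above 0.03 m) and not (distance of spatula from where it was at the start of the episode above 0.03 m)); the arm keeps its last pose, push and grip.
It fails at once if the turntable whirls faster than 3 rad/s either way (velocity of joint platter above 3 rad/s or velocity of joint platter below -3 rad/s).
It fails at once if the pot or a jar on the turntable tips by more than 0.2 rad or slides by more than 20 mm (not (horizontal distance between jar_a and knob_top above 0.18386 m) or not (horizontal distance between jar_a and knob_top below 0.22386 m) or not (angle between jar_a's own z axis and vertical below 0.2 rad) or not (horizontal distance between jar_b and knob_top above 0.18386 m) or not (horizontal distance between jar_b and knob_top below 0.22386 m) or not (angle between jar_b's own z axis and vertical below 0.2 rad) or not (horizontal distance between pot and turntable below 0.02 m) or not (angle between pot's own z axis and vertical below 0.2 rad)).
It fails at once if another kitchen thing is pushed by more than 30 mm (distance of any of mixing_bowl, grater, colander, glass_jug, spatula from where it was at the start of the episode above 0.03 m).
It also fails if it takes over 54 s, if anything falls off the work surface, if the arm or the gripper's body presses on something with over 40 N, if the wrist force passes 120 N, or if a joint passes its speed limit or range.

### The arm

A 7-joint arm with a two-finger parallel gripper is mounted at the origin on the work surface. World frame = base frame: x ahead of the robot, y to its left, z up, the work surface at z = 0. Lengths are in m, angles in degrees, forces in N, time in s.
With the tool pointing down it reaches from about 0.4 to 0.9 m from the base axis. Payload 5.5 kg.
Tool frame: the origin (TCP) lies between the finger pads, 19 mm behind the fingertips; this is the grasp point; z points along the fingers, y is the line along which they close (so a half turn about z gives the same grasp; the last joint's range is limited). The gripper opens to 85 mm and grips with 20 to 120 N. Pads are 22 mm wide; open, the fingers measure 114 mm over their backs; the gripper's body (76 mm by 85 mm) begins 54 mm behind the grasp point. The pads swing forward as they close: fully open they stand 13 mm farther back than shut.
Start: joints at [-53.847, 28.699, -24.465, 88.831, 12.651, 65.22, -12.049], TCP at [0.234, 0.607, 0.25] pointing down, gripper open.
Joint ranges: [-164.97, 164.97], [-17.58, 116.51], [-87.97, 89.64], [11.32, 138.91], [-80.73, 260.73], [10.89, 115.49], [-147.41, 147.41]. Speed limits (degrees/s): [147.25, 147.25, 180, 180, 180, 180, 180].

### API

Orientations are given as a 3x3 rotation matrix whose columns are the frame's x, y, z axes.
In Python, from plant import state, imaging, ticket gives the robot as it stands.
- The arm moves only by the tool play_rows, never from a script. Its arguments are lists of equal length, an entry for each row: "translation": the shift along the world's x, y, z as a fraction of full scale, a list of three; "yaw": the turn about the world's z as a fraction of full scale. In form: {"translation": [[dx, dy, dz], ...], "yaw": [yaw, ...]}. A call has 1 to 5 rows; each row shifts and turns the commanded pose from where the row before left it; what a row does not reach is not made up. Full scale, the value 1, is 0.02 m for a shift and 4 degrees for a turn. A row lasts 1/12 s, in which the tool goes at most 41.7 mm and 7.16 degrees, less where a joint would pass 70% of its speed; a pose out of reach is approached as far as the arm can. A call with a number of a shift or a turn outside -1 to 1 is refused whole. A call with a gripper value outside its range is refused whole. "hand" is the opening, from 0 (shut) to 1 (fully open), set as the call begins (left out, the last holds). The fingers move at their own pace and stop on an object; the grip force is fixed at half the most. Time passes only in rows, so rows that do not move let the fingers close. It gives the time, the measured TCP pose, the force, the opening and the grip force at its end, in the units of the state.
- state(): the state, without advancing time (a new reading comes with each control period).
- imaging.capture(name): name is "side" or "top"; returns (picture, depth): 420x560x3 uint8, red, green, blue; 420x560 float32, m along the optical axis (not along the pixel's ray), 0 where there is no reading.
- imaging.camera_params(name): a dict with "intrinsics" (3x3 intrinsics, pixels), "distortion" ([k1, k2, p1, p2, k3] as OpenCV has them; the pictures are not rectified), "R" (3x3) and "t" (3): a world point X has camera coordinates R X + t. Camera axes: x right, y down, z forward; pixel columns grow to the right and rows downward; lengths in m; the calibration is good to about 2 mm. A picture is of the moment at which its call begins. camera_params takes no time and is no camera call.
- ticket.hand_in(): hands the job in; it is judged then, once.
The state is a dict: "clock": time; "joint_positions": joint angles; "dq": joint speeds; "joint_torque": joint torques, N m; "ee_pos": TCP position; "ee_rot": TCP orientation; "wrist_force": force on the tool from outside, world axes, zero at the start; "torque": the same for the moment, N m; "gripper_width": finger opening in m; "grasp_force": force on a finger pad.
Only numpy, scipy, OpenCV 4.12 (cv2) and the standard library are available. Lean on these libraries where they do the work, as an engineer would, in place of code of your own. Each camera call takes 0.05 s, during which the arm holds its last target. There are 200 camera calls.

## Working session

There is one attempt and no reset: what is moved stays moved. The work goes in short steps, Python scripts to look and compute and a tool call to move; the robot and the scene stay as the last step left them, time stands still between calls to the robot, and variables do not carry over. Pictures are saved under pics/ and viewed, at most 10 in all, crops included, and the job is handed in when it is done.

Besides the shell and the picture viewer there is one more tool, called by a JSON object that holds its "method" and its "body". play_rows: Moves the arm, as the interface text tells. Shift numbers are shares of 0.02 m and turn numbers shares of 4 degrees, none past 1 either way. Its arguments: {"type":"object","properties":{"translation":{"type":"array","items":{"type":"array","items":{"type":"number","minimum":-1,"maximum":1}}},"yaw":{"type":"array","items":{"type":"number","minimum":-1,"maximum":1}},"hand":{"type":"number"}},"required":["translation","yaw"]}

```bash
ls; mkdir -p pics
python3 - <<'E'
from plant import state, imaging
import cv2,numpy as np
s=state();print(s)
for n in("side","top"):
    p,d=imaging.capture(n);cv2.imwrite(f"pics/{n}0.png",p[:,:,::-1]);np.save(f"{n}0.npy",d)
    print(imaging.camera_params(n))
E
```

```text
pics
{'clock': 0.0, 'joint_positions': array([-53.84621651,  28.7554012 , -24.45295538,  88.89120196,
        12.64901924,  65.21918486, -12.04874819]), 'dq': array([ 0.01510972,  0.03506238,  0.01768225,  0.11098504,  0.0156339 ,
       -0.03919245, -0.03044196]), 'joint_torque': array([ 8.37716598e-04, -5.69533968e+01, -5.81636131e+00, -2.80941796e+01,
        1.05506665e-02,  1.18370407e-02,  1.29642575e-05]), 'ee_pos': array([0.23351775, 0.60590209, 0.24894323]), 'ee_rot': array([[-9.33135400e-01,  3.59524243e-01, -8.02521067e-04],
       [ 3.59525125e-01,  9.33133674e-01, -1.79754294e-03],
       [ 1.02599165e-04, -1.96587744e-03, -9.99998062e-01]]), 'wrist_force': array([0.45927354, 0.70714252, 0.58036679]), 'torque': array([-0.00684529, -0.01570044,  0.02590854]), 'grasp_force': 0.0, 'gripper_width': 0.08528193661822142}
{'intrinsics': array([[521.95431952,   0.        , 282.60731719],
       [  0.        , 521.95431952, 202.77427225],
       [  0.        ,   0.        ,   1.        ]]), 'distortion': array([-0.12759559,  0.        ,  0.        ,  0.        ,  0.        ]), 'R': array([[ 0.95881576, -0.2839923 ,  0.00455089],
       [-0.19560977, -0.67186606, -0.71437582],
       [ 0.20593482,  0.6840646 , -0.69974743]]), 't': array([-0.52831645,  0.15472543,  1.39281739])}
{'intrinsics': array([[464.6534898 ,   0.        , 275.89850576],
       [  0.        , 464.6534898 , 207.31370206],
       [  0.        ,   0.        ,   1.        ]]), 'distortion': array([-0.02326435,  0.        ,  0.        ,  0.        ,  0.        ]), 'R': array([[-0.0012846 , -0.99984026, -0.01782689],
       [-0.99820685,  0.00234895, -0.05981272],
       [ 0.05984505,  0.01771809, -0.99805042]]), 't': array([-0.02286946,  0.55506126,  1.35692935])}
```

View pics/top0.png

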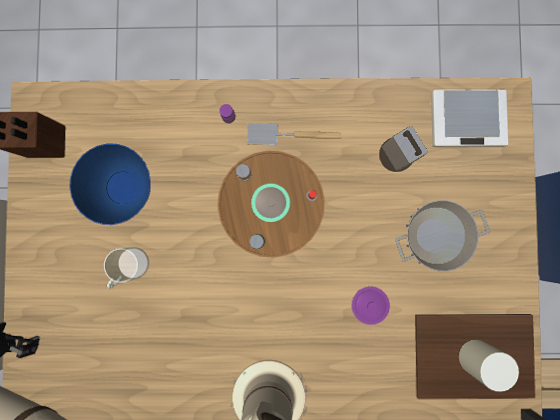

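View pics/side0.png

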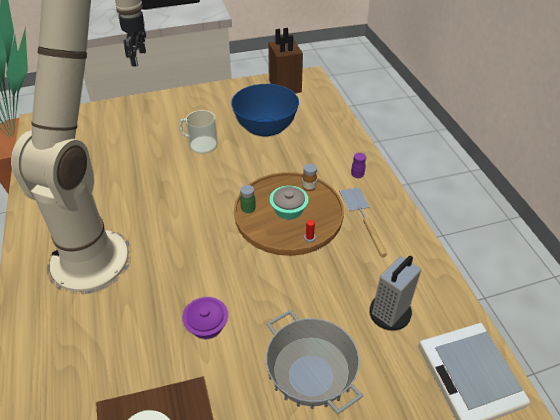

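Top view: platter centre is at about (271,204), the knob at (312,195), jar_a at (243,172) and jar_b at (257,241). Side view: knob at (310,230), gripper still far to the left.

```bash
cat > h.py <<'E'
import cv2,numpy as np
from plant import state,imaging
P={n:imaging.camera_params(n) for n in("side","top")}
def ray(n,uv):
    p=P[n];q=cv2.undistortPoints(np.array([[uv]],float),p["intrinsics"],np.array(p["distortion"]))[0,0]
    R=np.array(p["R"]);o=-R.T@p["t"];return o,R.T@np.array([q[0],q[1],1])
def atz(n,uv,z):
    o,d=ray(n,uv);return o+d*(z-o[2])/d[2]
def tri(a,b):
    (o1,d1),(o2,d2)=ray("side",a),ray("top",b)
    s=np.linalg.lstsq(np.c_[d1,-d2],o2-o1,rcond=None)[0]
    x,y=o1+s[0]*d1,o2+s[1]*d2;return (x+y)/2,np.linalg.norm(x-y)
def red(img):
    r,g,b=[img[:,:,i].astype(int) for i in range(3)]
    m=((r>110)&(g<60)&(b<60)).astype(np.uint8)
    n,l,st,c=cv2.connectedComponentsWithStats(m)
    if n<2:return None
    k=1+np.argmax(st[1:,4]);return c[k],st[k],l==k
E
python3 - <<'E'
from h import *
for n in("side","top"):
    im=cv2.imread(f"pics/{n}0.png")[:,:,::-1];c,s,m=red(im);print(n,c,s)
    x,y,w,h=s
    if 0: pass
    z=cv2.resize(im[y-25:y+35,x-30:x+40],None,fx=8,fy=8,interpolation=cv2.INTER_CUBIC) if 0 else None
E
python3 - <<'E'
from h import *
a=cv2.imread("pics/side0.png")[205:250,285:335];b=cv2.imread("pics/top0.png")[170:220,287:337]
a=cv2.resize(a,(400,360),interpolation=cv2.INTER_NEAREST);b=cv2.resize(b,(400,400),interpolation=cv2.INTER_NEAREST)
o=np.zeros((400,800,3),np.uint8);o[:360,:400]=a;o[:,400:]=b;cv2.imwrite("pics/crop.png",o)
# platter rim: fit ellipse on top-view wood via depth
d=np.load("top0.npy");p=P["top"];v,u=np.mgrid[:420,:560]
q=cv2.undistortPoints(np.c_[u.ravel(),v.ravel()].astype(float)[:,None],p["intrinsics"],np.array(p["distortion"]))[:,0]
z=d.ravel();X=(np.c_[q*z[:,None],z]-p["t"])@np.array(p["R"])
m=(z>0)&(X[:,2]>0.030)&(X[:,2]<0.055);Y=X[m]
k=np.hypot(Y[:,0]-atz("top",(271,204),.045)[0],Y[:,1]-atz("top",(271,204),.045)[1])<.19
Y=Y[k];print(atz("top",(271,204),.045),len(Y));c,r=cv2.minEnclosingCircle(Y[:,:2].astype(np.float32));print("disc",c,r,np.median(Y[:,2]))
# heights list
for nm,uv in dict(pot=(271,203),ja=(243,172),jb=(257,241)).items():
    i=uv[1]*560+uv[0];print(nm,X[i])
E
```

```text
side [309.58139535 229.59689922] [306 220   9  20 129]
[ 0.56295088 -0.01021151  0.045     ] 7307
disc (0.5653864741325378, -0.007659842260181904) 0.15587429702281952 0.040246116670572867
pot [ 0.5616937  -0.01191262  0.10501502]
ja [0.64654762 0.0647883  0.11796902]
jb [0.45698728 0.02612106 0.11563577]Traceback (most recent call last):
  File "<stdin>", line 4, in <module>
ValueError: too many values to unpack (expected 4)
```

View pics/crop.png

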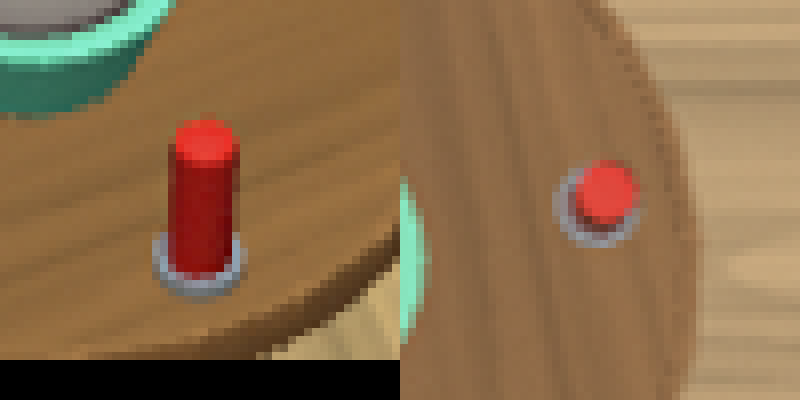

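Enlarged crop: the knob's top disc is centred at about (310.4,222.4) in the side view and (312.4,193.5) in the top view.

Run:
```python
from h import *
k,e=tri((310.4,222.4),(312.4,193.5));print("knob",k,e,atz("top",(312.4,193.5),.102),atz("side",(310.4,222.4),.102))
# platter outer edge ellipse in top view by depth step: refine centre by least squares on 0.040-0.05 boundary
d=np.load("top0.npy");p=P["top"];v,u=np.mgrid[:420,:560]
q=cv2.undistortPoints(np.c_[u.ravel(),v.ravel()].astype(float)[:,None],p["intrinsics"],np.array(p["distortion"]))[:,0]
z=d.ravel();X=(np.c_[q*z[:,None],z]-p["t"])@np.array(p["R"])
H=X[:,2].reshape(420,560)
m=((H>.03)&(H<.2)).astype(np.uint8);m[:,:200]=0;m[:,345:]=0;m[:148]=0;m[265:]=0
m=cv2.morphologyEx(m,cv2.MORPH_OPEN,np.ones((5,5)))
cs=cv2.findContours(m,0,1)[0];c=max(cs,key=cv2.contourArea);h=cv2.convexHull(c)[:,0]
E=cv2.fitEllipse(c);print(E,atz("top",E[0],.047))
for nm,uv,zz in(("ja",(243,172),.118),("jb",(257,241),.1155),("pot",(271,203),.105)):print(nm,atz("top",uv,zz))
# obstacles >6cm within radius .35 of the axis
for y0 in range(100,300,8):pass
```

```text
knob [ 0.58809455 -0.12664075  0.10327852] 0.0003967840943415572 [ 0.58801671 -0.12666644  0.102     ] [ 0.58873154 -0.12554105  0.102     ]
((270.2317199707031, 203.7147979736328), (104.94882202148438, 105.90023040771484), 46.31743621826172) [ 0.56364865 -0.0080463   0.047     ]
ja [0.64654338 0.06478554 0.118     ]
jb [0.45698558 0.026129   0.1155    ]
pot [ 0.56169474 -0.01191219  0.105     ]
```

{"method": "play_rows", "body": {"translation": [[0.2,-0.4,0],[0.44,-0.9,0],[0.45,-0.92,0],[0.45,-0.92,0],[0.45,-0.92,0]], "yaw": [-0.4,-0.8,-0.8,-0.8,-0.8]}}

```text
clock: 0.52
ee_pos: [0.2741, 0.5236, 0.2496]
ee_rot: [[-0.812, 0.584, -0.0], [0.584, 0.812, -0.001], [-0.0, -0.001, -1.0]]
wrist_force: [-0.4, 0.9, 0.3]
gripper_width: 0.0855
grasp_force: 0.0
```

{"method": "play_rows", "body": {"translation": [[0.45,-0.92,0],[0.45,-0.92,0],[0.45,-0.92,0],[0.45,-0.92,0],[0.45,-0.92,0]], "yaw": [-0.8,-0.8,-0.8,-0.8,-0.8]}}

```text
clock: 0.93
ee_pos: [0.319, 0.4315, 0.2498]
ee_rot: [[-0.619, 0.785, -0.0], [0.785, 0.619, -0.0], [-0.0, -0.0, -1.0]]
wrist_force: [0.6, -0.2, -0.7]
gripper_width: 0.0854
grasp_force: 0.0
```

{"method": "play_rows", "body": {"translation": [[0.45,-0.93,0],[0.45,-0.93,0],[0.45,-0.93,0],[0.45,-0.93,0],[0.45,-0.93,0]], "yaw": [-0.8,-0.8,-0.8,-0.8,-0.8], "hand": 0.55}}

```text
clock: 1.35
ee_pos: [0.3643, 0.3385, 0.25]
ee_rot: [[-0.378, 0.926, 0.0], [0.926, 0.378, 0.0], [0.0, 0.0, -1.0]]
wrist_force: [0.6, 0.0, -0.3]
gripper_width: 0.0468
grasp_force: 0.0
```

{"method": "play_rows", "body": {"translation": [[0.45,-0.93,0],[0.45,-0.93,0],[0.45,-0.93,0],[0.45,-0.93,0],[0.45,-0.93,0]], "yaw": [-0.8,-0.8,-0.8,-0.3,0]}}

```text
clock: 1.77
ee_pos: [0.4093, 0.2455, 0.2501]
ee_rot: [[-0.199, 0.98, 0.0], [0.98, 0.199, 0.0], [0.0, 0.0, -1.0]]
wrist_force: [0.1, 1.2, 0.2]
gripper_width: 0.0471
grasp_force: 0.0
```

{"method": "play_rows", "body": {"translation": [[0.45,-0.93,0],[0.45,-0.93,0],[0.45,-0.93,0],[0.45,-0.93,0],[0.45,-0.93,0]], "yaw": [0,0,0,0,0]}}

```text
clock: 2.18
ee_pos: [0.4541, 0.1524, 0.25]
ee_rot: [[-0.2, 0.98, 0.0], [0.98, 0.2, 0.0], [0.0, 0.0, -1.0]]
wrist_force: [-0.2, 0.2, -1.2]
gripper_width: 0.0465
grasp_force: 0.0
```

{"method": "play_rows", "body": {"translation": [[0.45,-0.93,0],[0.45,-0.93,0],[0.45,-0.93,0],[0.45,-0.93,0],[0.45,-0.93,0]], "yaw": [0,0,0,0,0]}}

```text
clock: 2.6
ee_pos: [0.4988, 0.0593, 0.25]
ee_rot: [[-0.201, 0.98, 0.0], [0.98, 0.201, 0.0], [0.0, 0.0, -1.0]]
wrist_force: [-0.0, 0.5, 0.4]
gripper_width: 0.0469
grasp_force: 0.0
```

{"method": "play_rows", "body": {"translation": [[0.45,-0.93,0],[0.45,-0.93,0],[0.45,-0.93,0],[0.45,-0.93,0],[0.45,-0.93,0]], "yaw": [0,0,0,0,0]}}

```text
clock: 3.02
ee_pos: [0.5436, -0.0338, 0.25]
ee_rot: [[-0.201, 0.98, -0.0], [0.98, 0.201, -0.0], [-0.0, -0.0, -1.0]]
wrist_force: [1.0, 0.2, -0.6]
gripper_width: 0.0468
grasp_force: 0.0
```

{"method": "play_rows", "body": {"translation": [[0.45,-0.93,0],[0.45,-0.93,0],[0.45,-0.93,-0.1],[0.4,-0.7,-0.3],[0.2,-0.4,-0.3]], "yaw": [0,0,0,0,0]}}

```text
clock: 3.43
ee_pos: [0.583, -0.1131, 0.236]
ee_rot: [[-0.199, 0.98, 0.001], [0.98, 0.199, -0.001], [-0.002, 0.001, -1.0]]
wrist_force: [-0.1, 0.3, -0.3]
gripper_width: 0.0468
grasp_force: 0.0
```

{"method": "play_rows", "body": {"translation": [[0.1,-0.3,-0.9],[0.1,-0.38,-0.9],[0.05,0,-0.9],[0,0,-0.9],[0,0,0]], "yaw": [0,0,0,0,0]}}

```text
clock: 3.85
ee_pos: [0.5843, -0.1228, 0.1598]
ee_rot: [[-0.202, 0.979, -0.007], [0.979, 0.202, 0.001], [0.003, -0.007, -1.0]]
wrist_force: [-0.1, 1.2, -0.9]
gripper_width: 0.047
grasp_force: 0.0
```

Run:
```python
from h import *
print(state()["ee_pos"])
p,d=imaging.capture("side");c=p[150:260,250:370];cv2.imwrite("pics/s1.png",cv2.resize(c,None,fx=5,fy=5)[:,:,::-1]);print(red(p)[:2])
```

```text
[ 0.58430519 -0.12277065  0.15980786]
(array([309.5703125, 229.7578125]), array([306, 220,   9,  20, 128], dtype=int32))
```

View pics/s1.png

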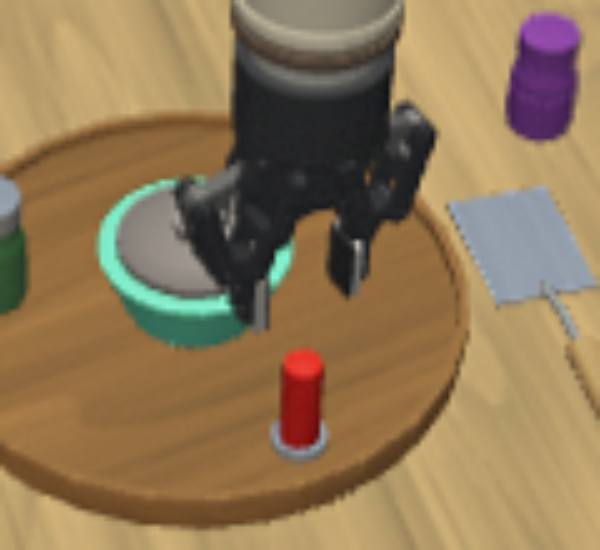

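The side view shows the open fingers above the red knob (crop (300,400)), one finger on each side of it, and nothing in the way. I'll correct x and y by about 4 mm and descend.

{"method": "play_rows", "body": {"translation": [[0.1,-0.1,-0.3],[0.1,-0.1,-0.7],[0,0,-0.8],[0,0,-0.8],[0,0,-0.8]], "yaw": [0,0,0,0,0]}}

```text
clock: 4.32
ee_pos: [0.5923, -0.1274, 0.0957]
ee_rot: [[-0.203, 0.979, 0.002], [0.979, 0.203, -0.0], [-0.001, 0.002, -1.0]]
wrist_force: [-0.4, -0.4, -0.0]
gripper_width: 0.0469
grasp_force: 0.0
```

```bash
cat > plan.py <<'E'
import numpy as np,json,os
C=np.array([.5637,-.0085])
def plan(incs,zs,r=.1205,yaw=None,start=None,save=True):
    s=start or json.load(open("cmd.json"));p=np.array(s["p"],float);th=s["th"]
    rows=[];yw=[]
    for k,(i,z) in enumerate(zip(incs,zs)):
        th+=i;a=np.radians(th);t=np.r_[C+r*np.array([np.cos(a),np.sin(a)]),z]
        q=np.round(np.clip((t-p)/.02,-1,1),2);p=p+q*.02;rows.append(q.tolist())
        yw.append(round(min(1,i/4),2) if yaw is None else yaw)
    for k in range(0,len(rows),5):print(rows[k:k+5],yw[k:k+5])
    if save:json.dump(dict(p=p.tolist(),th=th),open("cmd.json","w"))
    print("end",p,th)
E
python3 - <<'E'
from plan import *
inc=[.8,1.4,2,2.5,3,3.4,3.8,4.1,4.3,4.5,4.5,3.5,3,3,4]
z=[.096]*11+[.1,.12,.138,.155]
plan(inc,z,start=dict(p=[.5918,-.1285,.096],th=-76.4))
E
```

```text
[[0.09, 0.16, 0.0], [0.15, 0.04, 0.0], [0.2, 0.06, 0.0], [0.25, 0.09, 0.0], [0.29, 0.12, 0.0]] [0.2, 0.35, 0.5, 0.62, 0.75]
[[0.32, 0.15, 0.0], [0.35, 0.19, 0.0], [0.37, 0.23, 0.0], [0.36, 0.27, 0.0], [0.35, 0.31, 0.0]] [0.85, 0.95, 1, 1, 1]
[[0.34, 0.34, 0.0], [0.23, 0.28, 0.2], [0.19, 0.25, 1.0], [0.18, 0.26, 0.9], [0.21, 0.37, 0.85]] [1, 0.88, 0.75, 0.75, 1]
end [ 0.6694 -0.0661  0.155 ] -28.60000000000001
```

{"method": "play_rows", "body": {"translation": [[0.09,0.16,0.0],[0.15,0.04,0.0],[0.2,0.06,0.0],[0.25,0.09,0.0],[0.29,0.12,0.0]], "yaw": [0.2,0.35,0.5,0.62,0.75]}}

```text
clock: 4.73
ee_pos: [0.6125, -0.1178, 0.0975]
ee_rot: [[-0.368, 0.93, 0.002], [0.93, 0.368, -0.0], [-0.001, 0.002, -1.0]]
wrist_force: [-0.6, -0.5, -0.2]
gripper_width: 0.0471
grasp_force: 0.1
```

{"method": "play_rows", "body": {"translation": [[0.32,0.15,0.0],[0.35,0.19,0.0],[0.37,0.23,0.0],[0.36,0.27,0.0],[0.35,0.31,0.0]], "yaw": [0.85,0.95,1,1,1]}}

```text
clock: 5.15
ee_pos: [0.648, -0.0948, 0.0979]
ee_rot: [[-0.654, 0.756, 0.003], [0.756, 0.654, -0.001], [-0.003, 0.002, -1.0]]
wrist_force: [-0.1, -0.4, 0.3]
gripper_width: 0.047
grasp_force: 0.0
```

```bash
cat > look.py <<'E'
from h import *
from plan import C
import sys
p,d=imaging.capture("side");t=state()["clock"]
r=red(p)
if r:
    c,s,m=r;x,y,w,h=s[:4]
    uv=(x+w/2-.5,y+h/2-.5+0)  # bbox centre ~ mid height
    k=atz("side",c,.077);v=k[:2]-C
    print("t",round(t,3),"area",s[4],s[:4],"knob",k[:2].round(4),"ang",np.degrees(np.arctan2(v[1],v[0])).round(2),"r",np.hypot(*v).round(4))
cv2.imwrite(f"pics/n{t:.2f}.png",cv2.resize(p[130:280,200:400],None,fx=4,fy=4)[:,:,::-1])
e=state()["ee_pos"];v=e[:2]-C;print("tcp",e,np.degrees(np.arctan2(v[1],v[0])).round(2),np.hypot(*v).round(4))
E
python3 - <<'E'
from h import *
from plan import C
im=cv2.imread("pics/side0.png")[:,:,::-1];c=red(im)[0];k=atz("side",c,.077)[:2]-C;print("start ang",np.degrees(np.arctan2(k[1],k[0])),np.hypot(*k))
E
python3 look.py;sleep 0; python3 look.py
```

```text
start ang -78.96563121506743 0.12125115023602567
t 5.2 area 67 [321 212   9  18] knob [ 0.6352 -0.1151] ang -56.18 r 0.1284
tcp [ 0.64958742 -0.0925885   0.09804361] -44.39 0.1202
t 5.25 area 70 [322 210   9  18] knob [ 0.641  -0.1089] ang -52.41 r 0.1267
tcp [ 0.64875024 -0.09292478  0.09784293] -44.79 0.1198
```

Run:
```python
from plan import *
plan([2.5,3.3,4,4.2,4.3],[.1,.119,.138,.155,.16],start=dict(p=[.6488,-.0929,.098],th=-44.8))
```

```text
[[0.2, 0.17, 0.1], [0.23, 0.26, 0.95], [0.25, 0.33, 0.95], [0.24, 0.37, 0.85], [0.22, 0.4, 0.25]] [0.62, 0.82, 1, 1, 1]
end [ 0.6716 -0.0623  0.16  ] -26.5
```

{"method": "play_rows", "body": {"translation": [[0.2,0.17,0.1],[0.23,0.26,0.95],[0.25,0.33,0.95],[0.24,0.37,0.85],[0.22,0.4,0.25]], "yaw": [0.5,0.5,0.5,0.5,0.5], "hand": 1}}

```text
clock: 5.67
ee_pos: [0.6712, -0.0647, 0.162]
ee_rot: [[-0.773, 0.634, 0.006], [0.634, 0.773, -0.001], [-0.005, 0.003, -1.0]]
wrist_force: [1.2, 0.2, 0.6]
gripper_width: 0.085
grasp_force: 0.0
```

```bash
python3 look.py; python3 look.py; ls pics
```

```text
t 5.717 area 116 [328 197   8  18] knob [ 0.6728 -0.0606] ang -25.53 r 0.1209
tcp [ 0.67205729 -0.06164558  0.16180427] -26.13 0.1207
t 5.767 area 123 [328 195   9  19] knob [ 0.6758 -0.0549] ang -22.48 r 0.1213
tcp [ 0.6707341  -0.06199062  0.1599802 ] -26.55 0.1197
crop.png
n5.20.png
n5.25.png
n5.72.png
n5.77.png
s1.png
side0.png
top0.png
```

```bash
cat > track.py <<'E'
import sys;from plan import *
# knob angle phi at now, rate w rad/s, TCP angle th, n rows
phi,w,n,z=map(float,sys.argv[1:5]);n=int(n);lead=float(sys.argv[5]) if len(sys.argv)>5 else 0
s=json.load(open("cmd.json"));gap=phi-s["th"]+lead;incs=[];th=s["th"]
for k in range(n):
    w-=(w/19+.02)/12   # drag .0012/.023
    phi+=np.degrees(w)/12
    t=phi+lead-gap*max(0,1-(k+1)/5);incs.append(t-th);th=t
plan(incs,[z]*n,r=.12);print("phi end",phi,"w",w)
E
python3 -c "
from plant import state;print(state()['joint_positions'].round(1))"
python3 track.py -19.5 1.01 10 .16
```

```text
[ 5.  34.1 -2.8 90.2  1.8 55.5 52.4]
[[0.23, 0.61, -0.0], [0.19, 0.61, -0.0], [0.13, 0.63, -0.0], [0.05, 0.64, -0.0], [-0.01, 0.64, -0.0]] [1, 1, 1, 1, 1]
[[-0.06, 0.48, -0.0], [-0.09, 0.48, -0.0], [-0.13, 0.46, -0.0], [-0.17, 0.45, -0.0], [-0.2, 0.43, -0.0]] [1, 1, 1, 1, 1]
end [0.6704 0.0463 0.16  ] 27.14385645838846
phi end 27.14385645838846 w 0.9502243768620352
```

{"method": "play_rows", "body": {"translation": [[0.23,0.61,0],[0.19,0.61,0],[0.13,0.63,0],[0.05,0.64,0],[-0.01,0.64,0]], "yaw": [-0.3,-0.3,-0.3,-0.3,-0.3]}}

```text
clock: 6.18
ee_pos: [0.6796, -0.0017, 0.1562]
ee_rot: [[-0.7, 0.714, -0.003], [0.714, 0.7, -0.001], [0.001, -0.002, -1.0]]
wrist_force: [-0.1, -0.2, 0.6]
gripper_width: 0.0854
grasp_force: 0.0
```

{"method": "play_rows", "body": {"translation": [[-0.06,0.48,0],[-0.09,0.48,0],[-0.13,0.46,0],[-0.17,0.45,0],[-0.2,0.43,0]], "yaw": [-0.3,-0.3,-0.3,-0.3,-0.3]}}

```text
clock: 6.6
ee_pos: [0.6664, 0.0442, 0.1563]
ee_rot: [[-0.622, 0.783, -0.003], [0.783, 0.622, -0.001], [0.001, -0.003, -1.0]]
wrist_force: [0.1, -0.2, 0.4]
gripper_width: 0.0852
grasp_force: 0.0
```

```bash
python3 look.py
```

```text
t 6.65 area 113 [316 174   8  18] knob [0.6731 0.0394] ang 23.63 r 0.1194
tcp [0.66549133 0.04709001 0.15624361] 28.64 0.116
```

```bash
echo '{"p":[0.668,0.0467,0.157],"th":27.5}'>cmd.json; python3 track.py 26.2 .88 10 .16
```

```text
[[-0.09, 0.37, 0.15], [-0.23, 0.34, 0.0], [-0.24, 0.32, 0.0], [-0.27, 0.3, 0.0], [-0.28, 0.28, 0.0]] [np.float64(0.98), np.float64(0.97), np.float64(0.97), np.float64(0.96), np.float64(0.95)]
[[-0.32, 0.28, 0.0], [-0.33, 0.26, 0.0], [-0.35, 0.23, 0.0], [-0.37, 0.2, 0.0], [-0.37, 0.17, 0.0]] [1, 1, np.float64(1.0), np.float64(0.99), np.float64(0.99)]
end [0.611  0.1017 0.16  ] 66.7845920006817
phi end 66.7845920006817 w 0.8258149027670246
```

{"method": "play_rows", "body": {"translation": [[-0.09,0.37,0.15],[-0.23,0.34,0],[-0.24,0.32,0],[-0.27,0.3,0],[-0.28,0.28,0]], "yaw": [-0.3,-0.3,-0.3,-0.3,-0.3]}}

```text
clock: 7.07
ee_pos: [0.6445, 0.076, 0.1597]
ee_rot: [[-0.537, 0.843, -0.002], [0.843, 0.537, -0.001], [0.0, -0.002, -1.0]]
wrist_force: [-0.0, 0.7, 0.2]
gripper_width: 0.0856
grasp_force: 0.0
```

{"method": "play_rows", "body": {"translation": [[-0.32,0.28,0],[-0.33,0.26,0],[-0.35,0.23,0],[-0.37,0.2,0],[-0.37,0.17,0]], "yaw": [-0.3,-0.3,-0.3,-0.3,-0.3]}}

```text
clock: 7.48
ee_pos: [0.6096, 0.0988, 0.1598]
ee_rot: [[-0.446, 0.895, -0.002], [0.895, 0.446, -0.001], [0.0, -0.002, -1.0]]
wrist_force: [-0.6, 0.4, -0.0]
gripper_width: 0.0853
grasp_force: 0.0
```

```bash
python3 look.py
```

```text
t 7.533 area 98 [289 165   7  17] knob [0.6083 0.1009] ang 67.8 r 0.1181
tcp [0.60802642 0.09982018 0.15963923] 67.74 0.117
```

```bash
echo '{"p":[0.609,0.1005,0.16],"th":67.5}'>cmd.json; python3 track.py 70.2 .85 10 .16|sed 's/np.float64//g'
```

```text
[[-0.42, 0.26, 0.0], [-0.46, 0.13, 0.0], [-0.46, 0.09, 0.0], [-0.47, 0.05, 0.0], [-0.47, 0.02, 0.0]] [1, 1, 1, 1, 1]
[[-0.4, -0.01, 0.0], [-0.41, -0.05, 0.0], [-0.4, -0.07, 0.0], [-0.39, -0.09, 0.0], [-0.38, -0.12, 0.0]] [(0.98), (0.97), (0.96), (0.96), (0.95)]
end [0.5238 0.1047 0.16  ] 109.38630020274937
phi end 109.38630020274937 w 0.7971050241297147
```

View pics/n7.53.png

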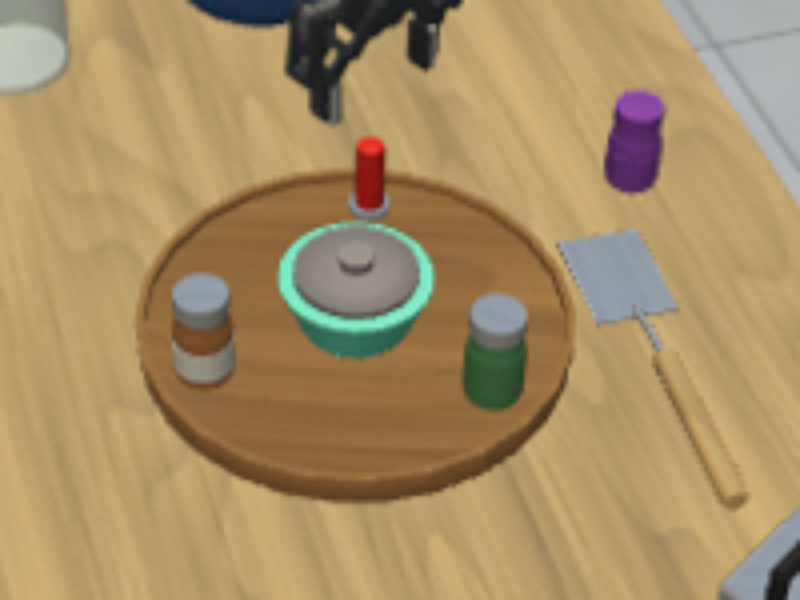

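The side view shows the knob clear at crop (370,170) behind the pot, with the open gripper above it. The jars and the pot are upright and in place.

{"method": "play_rows", "body": {"translation": [[-0.42,0.22,0],[-0.46,0.13,0],[-0.46,0.09,0],[-0.46,0.05,0],[-0.46,0.02,0]], "yaw": [-0.3,-0.3,-0.3,-0.3,-0.3]}}

```text
clock: 7.95
ee_pos: [0.5646, 0.1091, 0.1604]
ee_rot: [[-0.35, 0.937, -0.001], [0.937, 0.35, -0.001], [-0.0, -0.001, -1.0]]
wrist_force: [0.6, 0.2, 0.4]
gripper_width: 0.0851
grasp_force: 0.0
```

{"method": "play_rows", "body": {"translation": [[-0.4,-0.01,0],[-0.41,-0.05,0],[-0.4,-0.07,0],[-0.39,-0.09,0],[-0.38,-0.12,0]], "yaw": [-0.3,-0.3,-0.3,-0.3,-0.3]}}

```text
clock: 8.37
ee_pos: [0.5252, 0.1027, 0.1611]
ee_rot: [[-0.25, 0.968, 0.0], [0.968, 0.25, 0.0], [0.0, 0.0, -1.0]]
wrist_force: [0.3, -0.4, -0.1]
gripper_width: 0.0857
grasp_force: 0.0
```

```bash
python3 look.py
```

```text
t 8.417 area 102 [261 170   7  17] knob [0.5247 0.1041] ang 109.1 r 0.1192
tcp [0.5235387  0.1019742  0.16081534] 109.98 0.1175
```

```bash
echo '{"p":[0.5238,0.1035,0.16],"th":109.6}'>cmd.json; python3 track.py 111.4 .79 10 .16|sed 's/np.float64//g'
```

```text
[[-0.42, -0.11, 0.0], [-0.38, -0.18, 0.0], [-0.37, -0.21, 0.0], [-0.35, -0.24, 0.0], [-0.33, -0.26, 0.0]] [1, 1, 1, 1, 1]
[[-0.29, -0.25, 0.0], [-0.26, -0.27, 0.0], [-0.25, -0.28, 0.0], [-0.22, -0.3, 0.0], [-0.21, -0.3, 0.0]] [(0.91), (0.9), (0.89), (0.89), (0.88)]
end [0.4622 0.0555 0.16  ] 147.7897166068847
phi end 147.7897166068847 w 0.7396852668550946
```

{"method": "play_rows", "body": {"translation": [[-0.42,-0.11,0],[-0.38,-0.18,0],[-0.37,-0.21,0],[-0.35,-0.24,0],[-0.33,-0.26,0]], "yaw": [-0.3,-0.3,-0.3,-0.3,-0.3]}}

```text
clock: 8.83
ee_pos: [0.488, 0.0824, 0.161]
ee_rot: [[-0.148, 0.989, -0.0], [0.989, 0.148, 0.0], [0.0, -0.0, -1.0]]
wrist_force: [0.2, -0.0, -1.0]
gripper_width: 0.0853
grasp_force: 0.0
```

{"method": "play_rows", "body": {"translation": [[-0.29,-0.25,0],[-0.26,-0.27,0],[-0.25,-0.28,0],[-0.22,-0.3,0],[-0.21,-0.3,0]], "yaw": [-0.3,-0.3,-0.3,-0.3,-0.3]}}

```text
clock: 9.25
ee_pos: [0.4639, 0.0543, 0.1611]
ee_rot: [[-0.043, 0.999, 0.0], [0.999, 0.043, 0.0], [0.0, 0.0, -1.0]]
wrist_force: [-0.9, -0.7, 0.0]
gripper_width: 0.0855
grasp_force: 0.0
```

```bash
python3 look.py
```

```text
t 9.3 area 110 [244 185   8  18] knob [0.4633 0.055 ] ang 147.67 r 0.1188
tcp [0.46299034 0.05287441 0.16088459] 148.64 0.1179
```

```bash
echo '{"p":[0.4622,0.0545,0.16],"th":148.2}'>cmd.json; python3 track.py 149.8 .74 15 .16|sed 's/np.float64//g'
```

```text
[[-0.22, -0.34, 0.0], [-0.18, -0.35, 0.0], [-0.15, -0.37, 0.0], [-0.12, -0.37, 0.0], [-0.1, -0.38, 0.0]] [(0.96), (0.95), (0.95), (0.94), (0.93)]
[[-0.07, -0.35, 0.0], [-0.05, -0.35, 0.0], [-0.03, -0.35, 0.0], [-0.0, -0.35, 0.0], [0.01, -0.34, 0.0]] [(0.85), (0.84), (0.84), (0.83), (0.83)]
[[0.03, -0.35, 0.0], [0.05, -0.33, 0.0], [0.07, -0.33, 0.0], [0.09, -0.33, 0.0], [0.11, -0.32, 0.0]] [(0.82), (0.81), (0.81), (0.8), (0.8)]
end [ 0.451  -0.0497  0.16  ] 200.04086127659727
phi end 200.04086127659727 w 0.6685355886353652
```

{"method": "play_rows", "body": {"translation": [[-0.22,-0.34,0],[-0.18,-0.35,0],[-0.15,-0.37,0],[-0.12,-0.37,0],[-0.1,-0.38,0]], "yaw": [-0.3,-0.3,-0.3,-0.3,-0.3]}}

```text
clock: 9.72
ee_pos: [0.4486, 0.0179, 0.161]
ee_rot: [[0.061, 0.998, -0.0], [0.998, -0.061, -0.0], [-0.0, -0.0, -1.0]]
wrist_force: [0.0, -0.4, 0.2]
gripper_width: 0.0856
grasp_force: 0.0
```

{"method": "play_rows", "body": {"translation": [[-0.07,-0.35,0],[-0.05,-0.35,0],[-0.03,-0.35,0],[0,-0.35,0],[0.01,-0.34,0]], "yaw": [-0.3,-0.3,-0.3,-0.3,-0.3]}}

```text
clock: 10.13
ee_pos: [0.4462, -0.0168, 0.161]
ee_rot: [[0.165, 0.986, 0.0], [0.986, -0.165, 0.0], [0.0, 0.0, -1.0]]
wrist_force: [-0.1, 0.1, 0.8]
gripper_width: 0.0853
grasp_force: 0.0
```

{"method": "play_rows", "body": {"translation": [[0.03,-0.35,0],[0.05,-0.33,0],[0.07,-0.33,0],[0.09,-0.33,0],[0.11,-0.32,0]], "yaw": [-0.3,-0.3,-0.3,-0.3,-0.3]}}

```text
clock: 10.55
ee_pos: [0.4533, -0.0499, 0.161]
ee_rot: [[0.267, 0.964, 0.0], [0.964, -0.267, 0.0], [0.0, 0.0, -1.0]]
wrist_force: [0.2, -0.6, -0.2]
gripper_width: 0.0852
grasp_force: 0.0
```

```bash
python3 look.py
```

```text
t 10.6 area 114 [249 211   8  19] knob [ 0.4509 -0.0498] ang -159.88 r 0.1202
tcp [ 0.45384306 -0.05129158  0.16113276] -158.72 0.1179
```

```bash
echo '{"p":[0.4525,-0.0505,0.16],"th":200.6}'>cmd.json; python3 track.py 202 .66 10 .16|sed 's/np.float64//g'
```

```text
[[0.08, -0.34, 0.0], [0.15, -0.32, 0.0], [0.17, -0.31, 0.0], [0.19, -0.29, 0.0], [0.21, -0.29, 0.0]] [(0.85), (0.85), (0.84), (0.84), (0.83)]
[[0.19, -0.24, 0.0], [0.21, -0.24, 0.0], [0.22, -0.22, 0.0], [0.23, -0.21, 0.0], [0.24, -0.19, 0.0]] [(0.76), (0.75), (0.74), (0.74), (0.73)]
end [ 0.4903 -0.1035  0.16  ] 232.33045214917797
phi end 232.33045214917797 w 0.6152757927600842
```

{"method": "play_rows", "body": {"translation": [[0.08,-0.34,0],[0.15,-0.32,0],[0.17,-0.31,0],[0.19,-0.29,0],[0.21,-0.29,0]], "yaw": [-0.25,-0.25,-0.25,-0.25,-0.25]}}

```text
clock: 11.02
ee_pos: [0.4695, -0.0809, 0.161]
ee_rot: [[0.35, 0.937, 0.0], [0.937, -0.35, -0.0], [0.0, 0.0, -1.0]]
wrist_force: [-0.2, -0.1, 0.2]
gripper_width: 0.0855
grasp_force: 0.0
```

{"method": "play_rows", "body": {"translation": [[0.19,-0.24,0],[0.21,-0.24,0],[0.22,-0.22,0],[0.23,-0.21,0],[0.24,-0.19,0]], "yaw": [-0.25,-0.25,-0.25,-0.25,-0.25]}}

```text
clock: 11.43
ee_pos: [0.4913, -0.1026, 0.161]
ee_rot: [[0.43, 0.903, -0.0], [0.903, -0.43, 0.0], [0.0, -0.0, -1.0]]
wrist_force: [1.2, -0.0, 0.6]
gripper_width: 0.0852
grasp_force: 0.0
```

```bash
python3 look.py
```

```text
t 11.483 area 119 [269 222   8  19] knob [ 0.4909 -0.1051] ang -127.01 r 0.121
tcp [ 0.49243847 -0.10344864  0.16117286] -126.89 0.1187
```

Run:
```python
from plan import *
w=.605;phi=234.8;inc=[];th=233.2
for k in range(10):
    w-=(w/19+.02)/12;phi+=np.degrees(w)/12;t=phi-1.6*max(0,1-(k+1)/4);inc.append(t-th);th=t
plan(inc,[.148,.135,.122,.108,.096]+[.095]*5,r=.1205,yaw=.1,start=dict(p=[.4918,-.1040,.1605],th=233.2))
```

```text
[[0.27, -0.25, -0.63], [0.29, -0.18, -0.64], [0.29, -0.16, -0.66], [0.31, -0.15, -0.69], [0.27, -0.11, -0.6]] [0.1, 0.1, 0.1, 0.1, 0.1]
[[0.27, -0.1, -0.06], [0.28, -0.08, 0.01], [0.28, -0.07, -0.01], [0.28, -0.06, 0.01], [0.28, -0.04, -0.01]] [0.1, 0.1, 0.1, 0.1, 0.1]
end [ 0.5482 -0.128   0.0949] 262.566917186302
```

{"method": "play_rows", "body": {"translation": [[0.27,-0.25,-0.6],[0.29,-0.18,-0.65],[0.29,-0.16,-0.65],[0.31,-0.15,-0.7],[0.27,-0.11,-0.6]], "yaw": [0.4,0.4,0.5,0.5,0.5]}}

```text
clock: 11.9
ee_pos: [0.5198, -0.1193, 0.0962]
ee_rot: [[0.277, 0.961, -0.0], [0.961, -0.277, 0.0], [0.0, -0.0, -1.0]]
wrist_force: [1.1, -0.1, 1.0]
gripper_width: 0.0854
grasp_force: 0.0
```

{"method": "play_rows", "body": {"translation": [[0.27,-0.1,-0.06],[0.28,-0.08,0],[0.28,-0.07,0],[0.28,-0.06,0],[0.28,-0.04,0]], "yaw": [0.6,0.6,0.6,0.6,0.6], "hand": 0}}

```text
clock: 12.32
ee_pos: [0.5483, -0.1264, 0.0958]
ee_rot: [[0.071, 0.997, 0.001], [0.997, -0.071, -0.0], [-0.0, 0.001, -1.0]]
wrist_force: [0.3, 0.5, 1.3]
gripper_width: 0.0257
grasp_force: 0.0
```

{"method": "play_rows", "body": {"translation": [[0.27,-0.03,0],[0.27,-0.02,0],[0.25,0,0],[0.18,0,0],[0.1,0.01,0]], "yaw": [0.6,0.5,0.4,0.3,0.2]}}

```text
clock: 12.73
ee_pos: [0.5683, -0.1275, 0.0961]
ee_rot: [[-0.069, 0.998, -0.002], [0.998, 0.069, -0.001], [-0.0, -0.002, -1.0]]
wrist_force: [-4.6, -1.1, 7.5]
gripper_width: 0.0203
grasp_force: 59.2
```

{"method": "play_rows", "body": {"translation": [[0.04,0,0],[0,0,0],[0,0,0],[0,0,0],[0,0,0]], "yaw": [0,0,0,0,0]}}

```text
clock: 13.15
ee_pos: [0.5684, -0.1275, 0.0962]
ee_rot: [[-0.068, 0.998, -0.002], [0.998, 0.068, -0.0], [-0.0, -0.002, -1.0]]
wrist_force: [-5.0, -0.7, 7.4]
gripper_width: 0.0202
grasp_force: 59.2
```

```bash
python3 look.py;python3 look.py;python3 -c "
from plant import state;s=state();print(s['wrist_force'],s['grasp_force'],s['gripper_width'],s['dq'].round(2))"; ls pics|tail -4
```

```text
t 13.2 area 103 [299 222   9  20] knob [ 0.5676 -0.1327] ang -88.19 r 0.1243
tcp [ 0.56839663 -0.1275404   0.09615085] -87.74 0.1191
t 13.25 area 101 [299 222   9  20] knob [ 0.5675 -0.1329] ang -88.23 r 0.1244
tcp [ 0.56841403 -0.12752209  0.09614107] -87.73 0.1191
[-5.03371474 -0.90584799  7.83639259] 59.16795372962952 0.020237793773905024 [-0.06  0.08  0.04  0.02  0.06  0.02 -0.01]
n9.30.png
s1.png
side0.png
top0.png
```

View pics/n13.25.png

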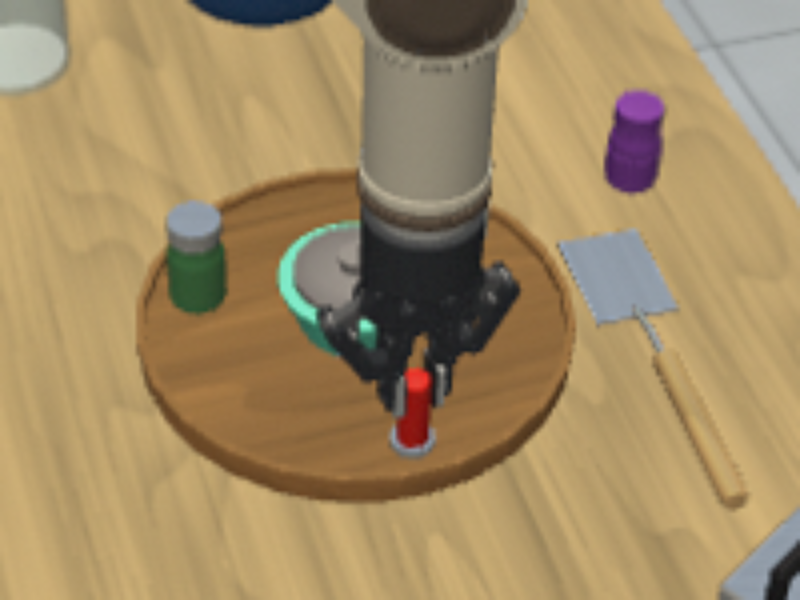

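The knob is gripped between the pads at crop (415,400), the platter is at rest, and the pot and green jar are in place. The arm hides the amber jar in this view.

```bash
python3 -c "
from plant import ticket;print(ticket.hand_in())"
```

```text
the job is handed in; nothing more can be done
None
```

I spun the turntable anticlockwise to about 1 rad/s, shadowed the knob untouched for over 5 s as it coasted, then caught it while still moving. The job was handed in with the knob gripped at 59 N and the platter still; the judge gave no verdict, and the arm hid the amber jar in the last picture.

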